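# Clip a belt pulley onto a paint mixer's drive spindle

## Robot

A 6-joint arm with a two-finger parallel gripper is mounted at the origin on the work surface. World frame = base frame: x ahead of the robot, y to its left, z up, the work surface at z = 0. Lengths are in mm, angles in rad, forces in N, time in s.
With the tool pointing down it reaches from about 350 to 875 mm from the base axis. Payload 4.2 kg.
Tool frame: the origin (TCP) lies between the finger pads; the fingertips stand 14 mm ahead of it and the grasp point (between the pads) lies 5 mm behind it; z points along the fingers, y is the line along which they close (so a half turn about z gives the same grasp; the last joint's range is limited). The gripper opens to 85 mm and grips with 20 to 120 N. Pads are 22 mm wide; open, the fingers measure 114 mm over their backs; the gripper's body (76 mm by 85 mm) begins 54 mm behind the grasp point. The pads swing forward as they close: fully open they stand 13 mm farther back than shut.
Start: joints at [-0.848, 0.385, 0.008, 0, -1.194, -0.259], TCP at [279.605, -558.946, 245.312] pointing down, gripper open.
Joint ranges: [-3.14, 3.14], [-1.21, 2.06], [-1.07, 1.41], [-3.16, 2.05], [-2.99, -0.16], [-3.1, 3.1]. Speed limits (rad/s): [2.79, 2.79, 3.14, 3.14, 3.14, 3.14].

## Interface

Orientations are given as a unit quaternion [x, y, z, w].
In Python, from bench import * gives the robot as it stands.
- The arm moves only by the tool carry_out, never from a script. Its argument "motion" is a list of rows, each a list of 7 numbers: the turn, a rotation vector about the tool's x, y, z in rad, then the shift along the tool's x, y, z in mm, then the opening, from -1 (shut) to 1 (fully open), so that 0 is half open. A call has 1 to 5 rows; each row is the pose to reach, as a shift and turn from the pose commanded when the call began, along the tool's axes at that moment; what a row does not reach only later rows make up. A row lasts 1/8 s, in which the tool goes at most 62.5 mm and 10.7 degrees, less where a joint would pass 70% of its speed; a pose out of reach is approached as far as the arm can. A call with a gripper value outside its range is refused whole. The fingers move at their own pace and stop on an object; the grip force is fixed at half the most. Time passes only in rows, so rows that repeat a pose let the fingers close. It gives the time, the measured TCP pose, the force, the opening and the grip force at its end, in the units of the state.
- read_state(): the state, without advancing time (a new reading comes with each control period).
- get_image(name): name is "scene" or "top" or "wrist"; returns a dict with "color" (480x640x3 uint8, blue, green, red), "mtx" (3x3 intrinsics, pixels), "k1" (the pictures are not rectified: a ray, as slopes to the right and down, at radius r is drawn at 1 + k1 r^2 times it, then the intrinsics apply), "position" and "orientation" of the camera in the world. Camera axes: x right, y down, z forward; pixel columns grow to the right and rows downward; lengths in mm; the calibration is good to about 2 mm. A picture is of the moment at which its call begins. There is no depth.
- job_done(): hands the job in; it is judged then, once.
The state is a dict: "clock": time; "joints": joint angles; "joint_vel": joint speeds; "joint_efforts": joint torques, N m; "position": TCP position; "ee_rot": TCP orientation; "contact_force": force on the tool from outside, world axes, zero at the start; "wrist_torque": the same for the moment, N m; "gripper_width": finger opening in mm; "grasp_force": force on a finger pad.
Only numpy, scipy, OpenCV 4.12 (cv2) and the standard library are available. Lean on these libraries where they do the work, as an engineer would, in place of code of your own. Each camera call takes 0.05 s, during which the arm holds its last target. There are 200 camera calls.

## Task

Put the belt pulley on the upright spindle of the mixer's drive, hub upwards and right down on its shoulder, then push the spring clip sideways into the groove just above the pulley's hub until it has snapped fully home. Be gentle: do not force the pulley or strain the spindle's soft rubber mount; then let go, leaving the other things on the bench where they are.

Things in the scene. Friction and masses are not known exactly. Their poses are not given: they have to be found in the camera images.
- drive: Green gearbox, fixed to the bench, foot 136 x 136 mm, body 120 x 120 mm and 50 mm high. Origin: centre of the underside, z up. At rest the spindle's axis passes through it.
- spindle: Upright steel spindle in the drive's middle. Origin on its axis, on top of its shoulder (flange 52 mm across, 62 mm above the bench); z up. Heights from there: shaft 26 mm in diameter to 33 mm; groove of 17 mm core diameter from 33 to 41 mm; head 26 mm in diameter to 49 mm, tapering to 18 mm at its top at 54 mm. On soft rubber: yields sideways 1 mm per 0.8 N and springs back.
- groove (a point): Point on the spindle's axis, 34 mm above its origin: where the clip's origin comes to lie when seated. The groove runs all round, so the clip may enter from any side. As the spindle yields, it backs 9 to 16 mm away from a clip being pushed in, then springs back once the clip is in. Over 18 N sideways (22 mm of yield), or 25 N between pulley and spindle, is forcing it.
- pulley: Loose aluminium belt pulley, 0.15 to 0.31 kg, starts flat, hub up. Rim 70 mm across and 16 mm high at the bottom, above it a round grip hub 42 mm across, up to 34 mm. Bore right through, 29 mm. Origin: on the axis, on the underside; z up.
- hub_top (a point): Centre of the pulley hub's flat top, 34 mm above the pulley's origin. With the pulley on the shoulder, 7 mm of the groove stays open above it, and the clip slides in on this face. Held flat with its origin 26 mm short of the axis, the clip clears the spindle's head and can be set down on this face.
- clip: Loose flat steel spring clip, 4 mm thick, 0.1 kg, starts flat, lug up. Origin: underside, centre of its opening; x to the mouth, z up. Two arms, flared tips at x = +16 mm, outer width 36 mm, 19 mm apart inside; heel edge at x = -9 mm stops it when home. Tongue 14 mm wide back to x = -55 mm. Arms spring apart sideways, each 1.5 N per mm.
- lug (a point): Middle of the clip's upright grip lug, at x = -48 mm, 19 mm above the clip's underside. The lug is 12 mm along the clip's x, 14 mm along its y, and stands from 4 to 34 mm above the underside.
- mouth (a point): Point midway between the clip's two rounded lips (x = +5 mm, underside); the lips stand 12 mm apart and must spread over the 17 mm groove core. They meet it when the clip's origin is 12 mm short of the axis; going in takes about 7 to 13 N, till the heel meets the core.
- tin: Bystander: paint tin, 84 mm across, 85 mm high, origin under its centre.
- small_tin: Bystander: small tin, 60 mm across, 60 mm high, origin under its centre.
- red_bottle: Bystander: paint bottle, 60 mm across, 160 mm high, origin under its centre.
- black_bottle: Bystander: paint bottle, 56 mm across, 140 mm high, origin under its centre.
- screwdriver: Bystander: screwdriver lying flat along its x.
- brush: Bystander: paint brush lying flat along its x.
- washer: Bystander: flat steel ring, 44 mm across, 4 mm high; not needed.
- scraper_block: Bystander: cork sanding block, 70 x 45 x 30 mm.
Not all that is in view belongs to the job. Of the things that look like the pulley, the middle-sized one is meant. Leave any pink look-alike of the clip alone.

How it is judged (in metres and radians):
On the way, in this order (a step that is already met when the one before it is completed fails the run):
1. the pulley sits right down on the spindle's shoulder (z of pulley in the frame of spindle between -0.002 and 0.0025 m and horizontal distance between pulley and spindle below 0.003 m and angle between pulley's own z axis and vertical below 0.06 rad), for 0.2 s.
2. the clip is fully home in the groove above the pulley (all of step 1 and horizontal distance between clip and spindle below 0.0025 m and z of clip in the frame of spindle between 0.031 and 0.038 m and angle between clip's own z axis and vertical below 0.12 rad), for 0.2 s.
At the end, for the whole second after the job is handed in: The pulley rests on the shoulder (within 2.5 mm in height, 3 mm off-axis, hub up, tilt under 0.06 rad) with the clip in the groove above it: centre within 2.5 mm of the spindle's axis, underside 31 to 38 mm above the shoulder, tilt under 0.12 rad; both under 20 mm/s (all of step 2 and linear speed of each of clip, pulley below 0.02 m/s); the robot touches nothing.
It fails at once if the spindle is forced sideways by more than 22 mm (about 18 N), straining its rubber mount (horizontal distance between spindle and drive above 0.022 m).
It fails at once if the pulley and the spindle press on each other with more than 25 N (contact force between pulley and spindle above 25 N).
It fails at once if a bystander is moved by more than 30 mm (distance of any of tin, small_tin, red_bottle, black_bottle, screwdriver, brush, washer, scraper_block from where it was at the start of the episode above 0.03 m).
It also fails if it takes over 67 s, if anything falls off the work surface, if the arm or the gripper's body presses on something with over 40 N, if the wrist force passes 120 N, or if a joint passes its speed limit or range.

## Working session

There is one attempt and no reset: what is moved stays moved. The work goes in short steps, Python scripts to look and compute and a tool call to move; the robot and the scene stay as the last step left them, time stands still between calls to the robot, and variables do not carry over. Pictures are saved under pics/ and viewed, at most 12 in all, crops included, and the job is handed in when it is done.

Besides the shell and the picture viewer there is one more tool, called after ">>>" as name([rows], argument=value, ...), one row to a line, values as JSON. carry_out: Moves the arm, as the interface text tells. Its arguments: {"type":"object","properties":{"motion":{"type":"array"}},"required":["motion"]}

```bash
mkdir -p pics; ls
cat > h.py <<'E'
from bench import *
import numpy as np, cv2
from scipy.spatial.transform import Rotation as R
def px2plane(im,uv,z):
    K=im["mtx"];k=im["k1"];d=np.array([(uv[0]-K[0,2])/K[0,0],(uv[1]-K[1,2])/K[1,1]])
    s=d.copy()
    for _ in range(30): s=d/(1+k*(s@s))
    r=R.from_quat(im["orientation"]).as_matrix()@np.array([*s,1]); p=np.array(im["position"])
    return p+r*(z-p[2])/r[2]
def proj(im,P):
    c=R.from_quat(im["orientation"]).as_matrix().T@(np.array(P)-np.array(im["position"]))
    s=c[:2]/c[2]; s=s*(1+im["k1"]*(s@s)); K=im["mtx"]
    return np.array([K[0,0]*s[0]+K[0,2],K[1,1]*s[1]+K[1,2]])
E
python3 - <<'E'
from h import *
for n in ("scene","top"):
    im=get_image(n); cv2.imwrite(f"pics/{n}0.png",im["color"]); print(n,im["mtx"],im["k1"],im["position"],im["orientation"])
print(read_state())
E
```

```text
pics
scene [[560.85499546   0.         320.35011799]
 [  0.         560.85499546 242.29289785]
 [  0.           0.           1.        ]] 0.03296612264822691 [1313.90232455 -608.83838102  700.56559064] [ 0.78575219  0.38357099 -0.20118196 -0.44157967]
top [[433.3680472    0.         328.29281511]
 [  0.         433.3680472  247.60134633]
 [  0.           0.           1.        ]] -0.07504663166011956 [459.54211312  28.38091507 921.19776806] [-0.69839059  0.71400521 -0.03777921  0.0319354 ]
{'clock': 0.1, 'joints': array([-8.48397152e-01,  3.85474367e-01,  6.79185827e-03, -4.22579283e-04,
       -1.19398634e+00, -2.58584451e-01]), 'joint_vel': array([-0.00083399, -0.00119893,  0.00314517,  0.00228579,  0.00059761,
        0.00105682]), 'joint_efforts': array([-4.38848647e-04, -3.93320417e+01,  1.88930404e+01,  4.19798568e+00,
       -2.62975249e-03,  6.05823061e-06]), 'position': array([ 279.39752515, -558.53919246,  244.34746928]), 'ee_rot': array([-2.29758293e-01,  9.73247251e-01,  9.18388379e-04, -2.67795180e-04]), 'contact_force': array([ 0.58802982,  0.34726133, -1.31571799]), 'wrist_torque': array([-0.00324026,  0.00114557, -0.00539742]), 'grasp_force': 0.0, 'gripper_width': 84.99534821638953}
```

View pics/top0.png

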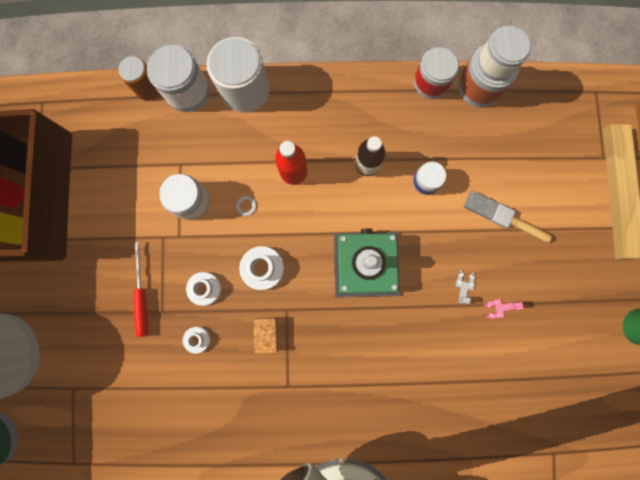

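View pics/scene0.png

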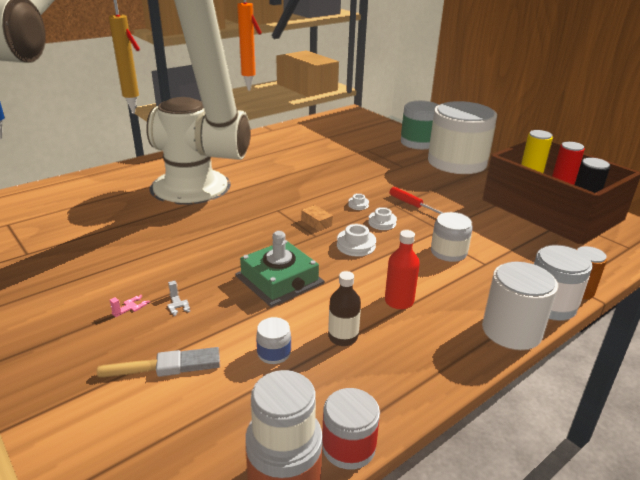

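Candidates for the pulley in the top view are the large one at (262,268), the middle one at (203,289) and the small one at (196,340), and I choose the middle. The clip is grey at (466,288), and its pink look-alike is at (503,308). The drive is at (368,263). Next is one close crop.

Run:
```python
from h import *
im=get_image("top"); c=im["color"]
a=cv2.resize(c[250:370,150:300],None,fx=2.6,fy=2.6,interpolation=2)
b=cv2.resize(c[250:330,440:540],None,fx=3.9,fy=3.9,interpolation=2)
b=b[:312]; cv2.imwrite("pics/crop0.png",np.hstack([a[:312],b]))
hsv=cv2.cvtColor(c,cv2.COLOR_BGR2HSV)
m=((hsv[...,1]<70)&(hsv[...,2]>60)).astype(np.uint8)
n,l,s,ce=cv2.connectedComponentsWithStats(m)
for i in range(1,n):
    x,y=ce[i]
    if s[i,4]>40 and 150<x<540 and 150<y<370: print(s[i],ce[i],px2plane(im,ce[i],10)[:2])
# green body top
g=((hsv[...,0]>50)&(hsv[...,0]<90)&(hsv[...,1]>90)).astype(np.uint8)
g[:, :320]=0;g[:,420:]=0;g[:220]=0;g[310:]=0
r=cv2.minAreaRect(cv2.findNonZero(g));print(r,px2plane(im,r[0],50), [px2plane(im,q,50)[:2] for q in cv2.boxPoints(r)])
for uv in ((203,289),): print(px2plane(im,uv,34))
```

```text
[356 157  22  17 123] [364.70731707 167.58536585] [721.58293622 -62.73141393]
[413 161  33  33 782] [429.70716113 177.02557545] [ 698.34107328 -203.1252965 ]
[ 160  174   49   45 1643] [183.40474741 196.21241631] [667.60290052 329.31988379]
[465 192  50  36 905] [489.94364641 209.17237569] [ 625.49163603 -331.48606953]
[236 196  20  20 180] [246.06666667 205.81111111] [643.19586007 193.55178262]
[334 233  66  64 492] [351.44512195 274.87398374] [490.97668466 -27.52931563]
[379 232  18   9  67] [391.14925373 235.53731343] [ 572.46466871 -114.26269709]
[ 239  246   45   44 1356] [261.35103245 267.72861357] [510.12069046 161.66805238]
[352 247  31  31 702] [367.81908832 262.14245014] [517.00070133 -62.81738342]
[456 270  19  34 352] [464.63636364 287.24715909] [ 459.06983217 -266.70710876]
[186 272  35  34 848] [203.08372642 288.43514151] [469.0492282  285.11420022]
[183 327  27  27 532] [195.95488722 339.65225564] [362.66404391 300.23828521]
((367.58367919921875, 263.1003112792969), (56.78409194946289, 58.13074493408203), 88.83085632324219) [512.55568701 -58.27867124  50.        ] [array([5.70269198e+02, 8.43969837e-02]), array([ 570.19710994, -118.14045923]), array([ 455.32350349, -116.21454674]), array([455.74288322,   0.57426592])]
[467.64832489 278.52324439  34.        ]
```

View pics/crop0.png

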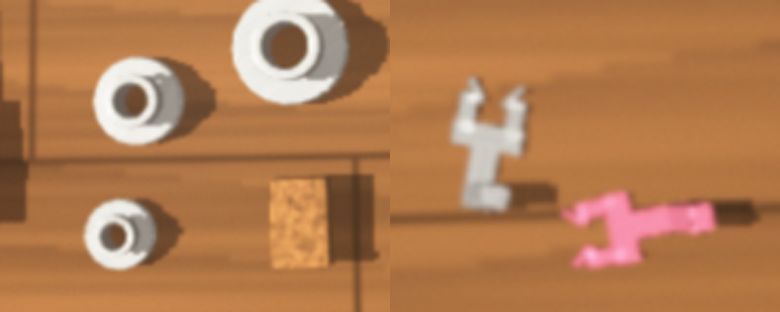

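The crop shows the middle pulley at top px (201,288), hub up. The grey clip has its mouth towards the image top (+x) and its lug near (466,300). The pink clip at (503,308) gets left alone. Moving to above the pulley.

```bash
cat >> h.py <<'E'
def go(target,yaw_y=None):
    "shift/turn in tool axes to bring TCP to target, pointing down, tool y at world angle yaw_y (deg)"
    s=read_state(); R0=R.from_quat(s["ee_rot"]); d=R0.inv().apply(np.array(target)-s["position"])
    y0=R0.as_matrix()[:,1]; a=np.degrees(np.arctan2(y0[1],y0[0]))
    if yaw_y is None: yaw_y=a
    t=np.radians(yaw_y); y=np.array([np.cos(t),np.sin(t),0]); z=np.array([0,0,-1.]); x=np.cross(y,z)
    rv=(R0.inv()*R.from_matrix(np.c_[x,y,z])).as_rotvec()
    print("t",round(s["clock"],2),"pos",np.round(s["position"],1),"yaw",round(a,2),"turn",np.round(rv,3),"shift",np.round(d,1),"w",round(s["gripper_width"],1),"F",np.round(s["contact_force"],1),"j",np.round(s["joints"],2))
E
python3 -c "
from h import *
go([468,283,200],225)"
```

```text
t 0.15 pos [ 279.4 -558.6  244.5] yaw 116.57 turn [ 1.000e-03  2.000e-03 -1.893e+00] shift [-545.1  668.3   45.6] w 85.3 F [-0.2 -0.2 -0.5] j [-0.85  0.39  0.01 -0.   -1.19 -0.26]
```

>>> carry_out([
  [0,0,-1.89,-545,668,45,1],
  [0,0,-1.89,-545,668,45,1],
  [0,0,-1.89,-545,668,45,1],
  [0,0,-1.89,-545,668,45,1],
  [0,0,-1.89,-545,668,45,1],
])

```text
clock: 0.78
position: [347.8, -252.6, 228.9]
ee_rot: [-0.647, 0.763, -0.0, 0.0]
contact_force: [0.6, 0.6, 0.1]
gripper_width: 85.9
grasp_force: 0.0
```

```bash
python3 -c "
from h import *
go([468,283,200],225)"
```

```text
t 0.78 pos [ 347.8 -252.6  228.9] yaw 170.62 turn [-0.    -0.    -0.949] shift [-548.   -31.2   28.9] w 85.9 F [0.6 0.6 0.1] j [-0.25  0.06 -0.47 -0.   -1.04  0.08]
```

>>> carry_out([
  [0,0,-0.95,-548,-31,29,1],
  [0,0,-0.95,-548,-31,29,1],
  [0,0,-0.95,-548,-31,29,1],
  [0,0,-0.95,-548,-31,29,1],
  [0,0,-0.95,-548,-31,29,1],
])

```text
clock: 1.4
position: [417.7, 51.8, 212.7]
ee_rot: [0.922, -0.388, 0.0, -0.0]
contact_force: [0.5, -0.7, 0.0]
gripper_width: 85.3
grasp_force: 0.0
```

```bash
python3 -c "
from h import *
go([468,283,200],225)"
```

```text
t 1.4 pos [417.7  51.8 212.7] yaw -135.61 turn [-0.001 -0.    -0.011] shift [-130.  -197.7   12.8] w 85.3 F [ 0.5 -0.7  0. ] j [ 0.51  0.06 -0.51  0.   -1.    0.26]
```

>>> carry_out([
  [0,0,-0.01,-130,-198,13,1],
  [0,0,-0.01,-130,-198,13,1],
  [0,0,-0.01,-130,-198,13,1],
  [0,0,-0.01,-130,-198,13,1],
  [0,0,-0.01,-130,-198,13,1],
])

```text
clock: 2.02
position: [470.1, 283.6, 198.3]
ee_rot: [0.923, -0.385, -0.0, 0.001]
contact_force: [-0.4, -0.4, -0.2]
gripper_width: 85.2
grasp_force: 0.0
```

Run:
```python
from h import *
im=get_image("wrist"); cv2.imwrite("pics/wrist1.png",im["color"]); print(im["mtx"],im["k1"],im["position"],im["orientation"])
s=read_state(); Ri=R.from_quat(s["ee_rot"]).inv(); print("cam in tool",Ri.apply(im["position"]-s["position"]),(Ri*R.from_quat(im["orientation"])).as_rotvec())
print(proj(im,[468,283,16]),proj(im,[468,283,34]))
go([468,283,32],225)
```

```text
[[404.78995414   0.         315.40197553]
 [  0.         404.78995414 245.24338217]
 [  0.           0.           1.        ]] -0.04670857676893531 [522.83511972 229.03521994 326.13457718] [-0.37641217  0.91424267  0.13857732 -0.05718863]
cam in tool [  74.93534595   -0.54829353 -127.67990508] [-0.23481121 -0.23725004  1.55619993]
[316.49890448 221.81712609] [316.56735895 227.63704911]
t 2.08 pos [469.6 281.8 198.5] yaw -135.32 turn [ 0.002  0.    -0.006] shift [-1.900e+00 -1.000e-01  1.665e+02] w 85.6 F [ 0.   0.8 -0.6] j [ 0.84  0.29 -0.25 -0.   -1.03 -0.06]
```

View pics/wrist1.png

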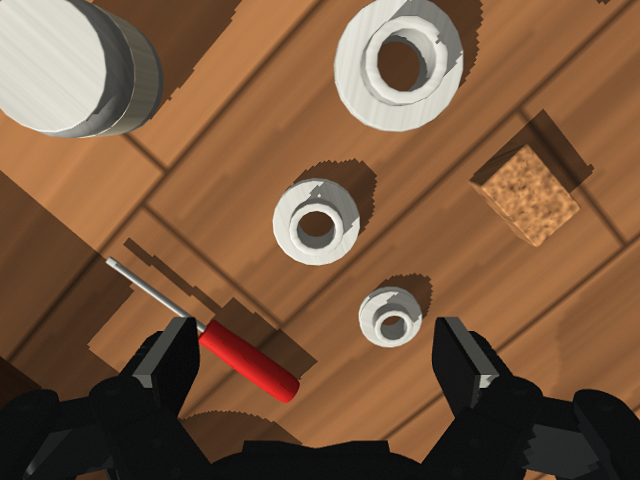

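The wrist view shows the middle pulley centred at (316,228), matching the predicted projection within a pixel, so I descend and grip the hub.

>>> carry_out([
  [0,0,-0.006,-2,0,60,1],
  [0,0,-0.006,-2,0,110,1],
  [0,0,-0.006,-2,0,145,1],
  [0,0,-0.006,-2,0,166,1],
  [0,0,-0.006,-2,0,166,1],
])

```text
clock: 2.7
position: [467.5, 280.0, 32.3]
ee_rot: [0.923, -0.384, -0.001, 0.002]
contact_force: [-1.2, -0.3, 0.0]
gripper_width: 85.2
grasp_force: 0.0
```

>>> carry_out([
  [0,0,0,0,0,0,0.1],
  [0,0,0,0,0,0,-0.5],
  [0,0,0,0,0,0,-1],
  [0,0,0,0,0,0,-1],
  [0,0,0,0,0,0,-1],
])

```text
clock: 3.32
position: [469.3, 282.9, 35.2]
ee_rot: [0.924, -0.383, 0.001, -0.001]
contact_force: [0.3, -1.3, 5.7]
gripper_width: 39.2
grasp_force: 61.1
```

```bash
python3 -c "
from h import *
go([468,283,32],225);print(read_state()['grasp_force'])"
```

```text
t 3.33 pos [469.3 282.9  35.2] yaw -135.04 turn [-0.003 -0.    -0.001] shift [-1.   0.9  3.2] w 39.2 F [ 0.3 -1.3  5.7] j [ 0.84  0.5  -0.43  0.   -0.64 -0.05]
61.12510407110676
```

```bash
python3 -c "
from h import *
go([456,0,230],225)"
```

```text
t 3.33 pos [469.3 282.9  35.2] yaw -135.04 turn [-0.003 -0.    -0.001] shift [ 190.8  208.7 -195.3] w 39.2 F [ 0.3 -1.3  5.7] j [ 0.84  0.5  -0.43  0.   -0.64 -0.05]
```

>>> carry_out([
  [0,0,0,0,0,-30,-1],
  [0,0,0,0,0,-90,-1],
  [0,0,0,35,35,-140,-1],
  [0,0,0,80,80,-195,-1],
  [0,0,0,120,120,-195,-1],
])

```text
clock: 3.95
position: [469.0, 130.2, 227.1]
ee_rot: [0.924, -0.382, 0.002, -0.002]
contact_force: [0.2, -0.0, -2.0]
gripper_width: 39.1
grasp_force: 61.2
```

```bash
python3 -c "
from h import *
go([456,0,230],225)"
```

```text
t 3.95 pos [469.  130.2 227.1] yaw -134.96 turn [-0.006 -0.001  0.001] shift [ 82.8 101.3  -3.4] w 39.1 F [ 0.2 -0.  -2. ] j [ 0.61  0.16 -0.35  0.   -1.05  0.18]
```

>>> carry_out([
  [0,0,0,35,43,-3,-1],
  [0,0,0,70,85,-3,-1],
  [0,0,0,83,101,-3,-1],
  [0,0,0,83,101,-3,-1],
])

```text
clock: 4.45
position: [454.6, -0.8, 227.1]
ee_rot: [0.923, -0.385, -0.0, -0.0]
contact_force: [0.9, 0.1, -1.5]
gripper_width: 39.3
grasp_force: 61.1
```

Run:
```python
from h import *
im=get_image("wrist"); cv2.imwrite("pics/wrist2.png",im["color"])
import pickle; pickle.dump({k:im[k] for k in im},open("w2.pkl","wb"))
for z in (116,111,62): print(z,proj(im,[512.5,-58.3,z]))
print(proj(im,[512.5+9,-58.3,116]))
go([512,-58,230],225)
```

```text
116 [312.53425458 109.42727073]
111 [312.60170699 109.64398566]
62 [313.14020401 111.3742403 ]
[301.06276669  97.59463394]
t 4.5 pos [455.    0.  227.1] yaw -135.17 turn [-0.     0.    -0.003] shift [81.4  0.5 -2.9] w 38.8 F [-1.   0.5 -1. ] j [ 0.36  0.11 -0.42 -0.   -1.05  0.42]
```

View pics/wrist2.png

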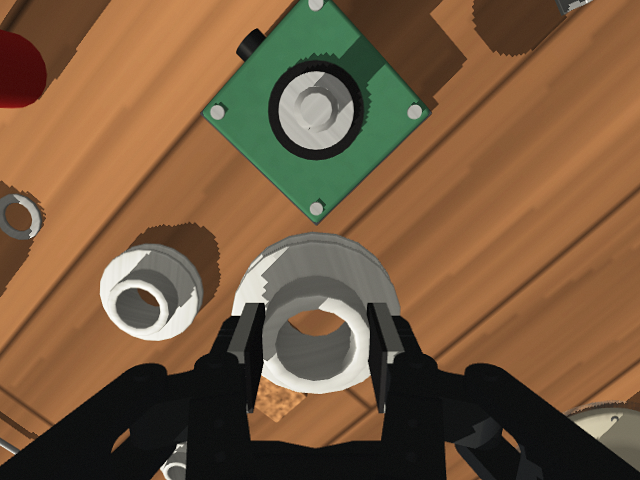

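The flange is centred near (316,110), the spindle head near (316,105), and the held pulley's hub top near (316,340), level. Fitting these precisely.

Run:
```python
from h import *
import pickle; im=pickle.load(open("w2.pkl","rb")); c=im["color"]
g=cv2.cvtColor(c,cv2.COLOR_BGR2GRAY); hsv=cv2.cvtColor(c,cv2.COLOR_BGR2HSV)
m=((g>70)&(hsv[...,1]<60)).astype(np.uint8); w=np.zeros_like(m); w[60:165,265:370]=1; m&=w
n,l,s,ce=cv2.connectedComponentsWithStats(m); i=l[120,300]; print(s[i],ce[i])
ct=max(cv2.findContours((l==i).astype(np.uint8),0,1)[0],key=cv2.contourArea); e=cv2.fitEllipse(cv2.convexHull(ct)); print("flange",e,px2plane(im,e[0],62))
# dark ring ellipse outer
d=((g<40)).astype(np.uint8)&w
ct=max(cv2.findContours(d,0,1)[0],key=cv2.contourArea); e=cv2.fitEllipse(cv2.convexHull(ct)); print("ring",e,px2plane(im,e[0],60))
print("edge16", [px2plane(im,(316,105),z) for z in (111,116)])
# green square corners bolts
for uv in ((316,4),(415,111),(316,208),(217,112)): print(px2plane(im,uv,52)[:2])
tcp=read_state()["position"]
print("pulley hub", px2plane(im,(316,338),tcp[2]-1), tcp)
z=c[60:165,265:370]; cv2.imwrite("pics/z.png",np.hstack([cv2.resize(z,(400,400),interpolation=2),cv2.resize(c[285:405,255:375],(400,400))]))
```

```text
[ 278   71   76   79 4656] [315.57452749 110.12564433]
flange ((315.5351257324219, 110.12301635742188), (75.30795288085938, 78.3426513671875), 176.44471740722656) [511.90850886 -60.0514669   62.        ]
ring ((315.7610778808594, 109.61151123046875), (95.34358215332031, 99.62683868408203), 1.9811100959777832) [512.06897026 -60.43432574  60.        ]
edge16 [array([512.90842132, -61.48230269, 111.        ]), array([512.79105632, -61.36067175, 116.        ])]
[ 560.09657833 -109.09427298]
[ 461.29554843 -110.05968028]
[461.68558097  -9.88497794]
[561.46418307  -9.80299064]
pulley hub [454.34875403  -2.37600136 226.1361098 ] [4.55003708e+02 4.90752997e-02 2.27136110e+02]
```

View pics/z.png

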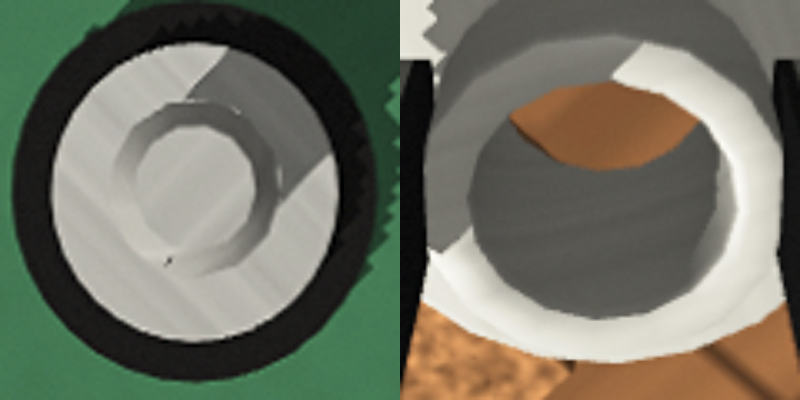

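Run:
```python
from h import *
import pickle; im=pickle.load(open("w2.pkl","rb"))
h=px2plane(im,(316.4,107.8),116); print(h)
tcp=read_state()["position"]
for uv in((315,344.6),(316.2,344.5)):
  p=px2plane(im,uv,226);print("pulley",p,p-tcp)
go([512,-60,190],225)
```

```text
[511.57293656 -60.45172477 116.        ]
pulley [ 4.52642022e+02 -1.41701717e-01  2.26000000e+02] [-2.36168548 -0.19077702 -1.1361098 ]
pulley [452.36269797  -0.47704108 226.        ] [-2.64100977 -0.52611638 -1.1361098 ]
t 4.5 pos [455.    0.  227.1] yaw -135.17 turn [-0.     0.    -0.003] shift [82.8  1.9 37.1] w 38.8 F [-1.   0.5 -1. ] j [ 0.36  0.11 -0.42 -0.   -1.05  0.42]
```

>>> carry_out([
  [0,0,0,45,0.5,20,-1],
  [0,0,0,83.5,0.7,45,-1],
  [0,0,0,83.5,0.7,62,-1],
  [0,0,0,83.5,0.7,72,-1],
  [0,0,0,83.5,0.7,74,-1],
])

```text
clock: 5.12
position: [513.6, -58.4, 152.6]
ee_rot: [0.924, -0.383, -0.0, 0.0]
contact_force: [-0.5, 0.5, -2.0]
gripper_width: 38.8
grasp_force: 61.1
```

>>> carry_out([
  [0,0,0,0,0,7,-1],
  [0,0,0,0,0,14,-1],
  [0,0,0,0,0,20,-1],
  [0,0,0,0,0,20,-1],
])

```text
clock: 5.62
position: [513.5, -59.2, 132.5]
ee_rot: [0.924, -0.383, -0.0, 0.0]
contact_force: [0.4, -0.8, -2.5]
gripper_width: 39.0
grasp_force: 61.1
```

Run:
```python
from h import *
go([512,-60,97],225)
im=get_image("scene"); p=proj(im,[512,-60,110]).astype(int); print(p)
cv2.imwrite("pics/s3.png",cv2.resize(im["color"][p[1]-60:p[1]+60,p[0]-70:p[0]+70],None,fx=5,fy=5,interpolation=2))
```

```text
t 5.62 pos [513.5 -59.2 132.5] yaw -135.09 turn [ 0.001  0.001 -0.002] shift [-0.5  1.6 35.5] w 39.0 F [ 0.4 -0.8 -2.5] j [ 0.2   0.32 -0.41 -0.   -0.84  0.58]
[277 235]
```

View pics/s3.png

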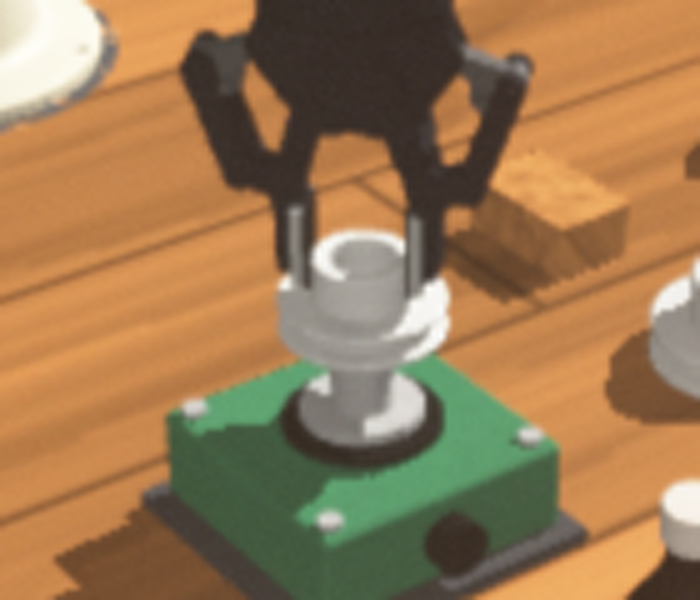

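The spindle has entered the bore cleanly with no contact force. Lowering on.

>>> carry_out([
  [0,0,0,0,0,10,-1],
  [0,0,0,0,0,20,-1],
  [0,0,0,0,0,28,-1],
  [0,0,0,0,0,32,-1],
  [0,0,0,0,0,33,-1],
])

```text
clock: 6.3
position: [513.7, -59.2, 99.7]
ee_rot: [0.924, -0.383, -0.0, 0.0]
contact_force: [0.7, -0.9, -1.7]
gripper_width: 39.2
grasp_force: 61.2
```

>>> carry_out([
  [0,0,0,0,0,1,-1],
  [0,0,0,0,0,2,-1],
  [0,0,0,0,0,2,-1],
])

```text
clock: 6.68
position: [513.9, -59.2, 98.2]
ee_rot: [0.924, -0.383, 0.0, -0.0]
contact_force: [0.2, -1.0, -2.2]
gripper_width: 39.3
grasp_force: 61.1
```

>>> carry_out([
  [0,0,0,0,0,0.5,-1],
  [0,0,0,0,0,1,-1],
  [0,0,0,0,0,1,-1],
])

```text
clock: 7.05
position: [514.1, -59.2, 97.3]
ee_rot: [0.924, -0.383, 0.0, -0.0]
contact_force: [-0.3, -1.0, -1.0]
gripper_width: 39.4
grasp_force: 61.3
```

>>> carry_out([
  [0,0,0,0,0,0.5,-1],
  [0,0,0,0,0,1,-1],
  [0,0,0,0,0,1,-1],
])

```text
clock: 7.42
position: [514.8, -59.2, 97.2]
ee_rot: [0.924, -0.383, 0.001, -0.0]
contact_force: [-1.1, -0.5, 5.3]
gripper_width: 39.0
grasp_force: 62.0
```

>>> carry_out([
  [0,0,0,0,0,0.5,-1],
  [0,0,0,0,0,0.8,-1],
  [0,0,0,0,0,0.8,-1],
])

```text
clock: 7.8
position: [515.3, -59.2, 97.1]
ee_rot: [0.924, -0.383, 0.002, -0.001]
contact_force: [-1.1, -0.3, 8.6]
gripper_width: 39.0
grasp_force: 62.3
```

>>> carry_out([
  [0,0,0,0,0,-1,-1],
  [0,0,0,0,0,-1.2,-0.1],
  [0,0,0,0,0,-1.2,0.5],
  [0,0,0,0,0,-1.2,1],
  [0,0,0,0,0,-1.2,1],
])

```text
clock: 8.43
position: [513.5, -59.2, 96.0]
ee_rot: [0.924, -0.383, -0.0, 0.0]
contact_force: [-0.0, 1.0, 0.1]
gripper_width: 85.3
grasp_force: 0.0
```

>>> carry_out([
  [0,0,0,0,0,0,1],
  [0,0,0,0,0,-30,1],
  [0,0,0,0,0,-80,1],
  [0,0,0,0,0,-140,1],
  [0,0,0,0,0,-150,1],
])

```text
clock: 9.05
position: [516.0, -59.1, 251.3]
ee_rot: [0.924, -0.383, 0.004, -0.002]
contact_force: [0.2, -0.6, -0.7]
gripper_width: 85.1
grasp_force: 0.0
```

Run:
```python
from h import *
# clip from the first top picture
c=cv2.imread("pics/top0.png"); im=get_image("top")
hsv=cv2.cvtColor(c,cv2.COLOR_BGR2HSV)
m=((hsv[...,1]<70)&(hsv[...,2]>60)).astype(np.uint8); m[:265]=0;m[310:]=0;m[:,:450]=0;m[:,482:]=0
pts=cv2.findNonZero(m); r=cv2.minAreaRect(pts); print(r)
for uv in ((459.5,272),(473,275)): print("tip",px2plane(im,uv,3)[:2])
print("lugtop",px2plane(im,(466,300.5),34)[:2], "lugtop~ crop")
go([400,-270,230],90); go([440,-267,230],-90)
```

```text
((463.9245910644531, 287.0704650878906), (18.20862579345703, 31.89372444152832), 13.240520477294922)
tip [ 491.82202188 -259.43811996]
tip [ 484.67744674 -288.4943026 ]
lugtop [ 431.86243114 -260.46869778] lugtop~ crop
t 9.1 pos [515.3 -59.1 250.2] yaw -135.06 turn [-0.008  0.005  2.355] shift [ 67.8 230.7  19.2] w 85.5 F [0.3 0.6 0.3] j [ 0.2   0.2  -0.25  0.   -1.12  0.58]
t 9.1 pos [515.3 -59.1 250.2] yaw -135.06 turn [-0.004 -0.007 -0.786] shift [ 93.9 200.3  19.5] w 85.5 F [0.3 0.6 0.3] j [ 0.2   0.2  -0.25  0.   -1.12  0.58]
```

```bash
python3 -c "
from h import *
go([432,-261,180],-104)"
```

```text
t 9.1 pos [515.3 -59.1 250.2] yaw -135.06 turn [-0.004 -0.006 -0.542] shift [ 83.8 202.   69.4] w 85.5 F [0.3 0.6 0.3] j [ 0.2   0.2  -0.25  0.   -1.12  0.58]
```

>>> carry_out([
  [0,0,-0.18,10,60,0,0],
  [0,0,-0.36,40,105,0,0],
  [0,0,-0.54,84,201,70,0],
  [0,0,-0.54,84,201,70,0],
  [0,0,-0.54,84,201,70,0],
])

```text
clock: 9.72
position: [427.0, -261.9, 172.3]
ee_rot: [0.992, -0.126, -0.004, -0.001]
contact_force: [0.2, 0.3, 0.7]
gripper_width: 42.6
grasp_force: 0.0
```

Run:
```python
from h import *
go([432,-261,180],-104)
im=get_image("wrist"); cv2.imwrite("pics/wrist4.png",im["color"])
import pickle; pickle.dump(im,open("w4.pkl","wb"))
print(proj(im,[432,-261,34]),proj(im,[488,-274,2]))
```

```text
t 9.72 pos [ 427.  -261.9  172.3] yaw -104.42 turn [-0.001  0.009 -0.007] shift [ 4.6 -2.1 -7.8] w 42.6 F [0.2 0.3 0.7] j [-0.23  0.25 -0.39 -0.   -0.94  1.55]
[311.14360444 226.79358748] [309.48514074 137.22379399]
```

View pics/wrist4.png

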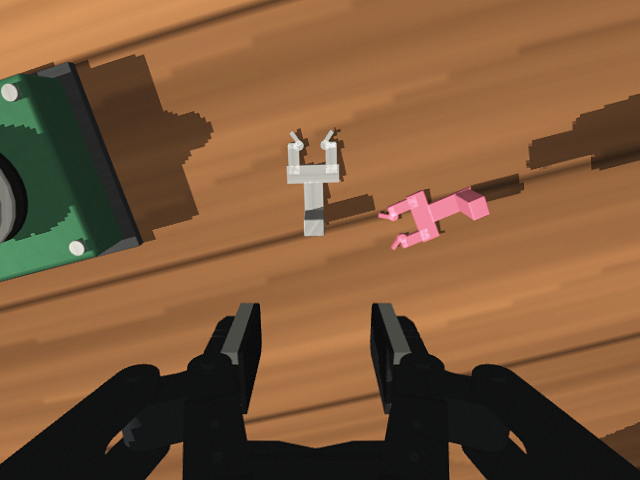

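The clip lug's top is at (314,228) and its tips are at (294,133) and (334,132), so it lies square with the tool. The pink one is clear to the right.

Run:
```python
from h import *
import pickle; im=pickle.load(open("w4.pkl","rb"))
l=px2plane(im,(314,228),34); t=px2plane(im,(314,132.5),2); print(l,t,np.degrees(np.arctan2(*(t-l)[1::-1])))
go([l[0],l[1],19],-104.4)
```

```text
[ 430.69638048 -262.66521239   34.        ] [ 490.3627841  -277.93470214    2.        ] -14.354731654748054
t 9.78 pos [ 428.2 -261.7  173.2] yaw -104.35 turn [-0.     0.007  0.001] shift [  3.7   0.3 154.2] w 42.7 F [ 0.1 -0.8 -0.3] j [-0.22  0.25 -0.39 -0.   -0.94  1.55]
```

>>> carry_out([
  [0,0.003,0,2,0.3,50,0],
  [0,0.005,0,3.7,0.3,100,0],
  [0,0.005,0,3.7,0.3,130,0],
  [0,0.005,0,3.7,0.3,145,0],
  [0,0.005,0,3.7,0.3,145,0],
])

```text
clock: 10.4
position: [434.7, -261.3, 31.1]
ee_rot: [0.992, -0.122, 0.002, 0.0]
contact_force: [0.6, -1.1, -0.3]
gripper_width: 42.8
grasp_force: 0.0
```

```bash
python3 -c "
from h import *
go([430.7,-262.7,28],-104.4)"
```

```text
t 10.4 pos [ 434.7 -261.3   31.1] yaw -104.07 turn [ 0.    -0.004  0.006] shift [-3.5  2.4  3.1] w 42.8 F [ 0.6 -1.1 -0.3] j [-0.22  0.46 -0.53  0.   -0.58  1.55]
```

>>> carry_out([
  [0,0,0.004,-3.5,2,3,0],
  [0,0,0.004,-3.5,2,3,0],
])

```text
clock: 10.65
position: [430.7, -263.0, 29.4]
ee_rot: [0.992, -0.125, 0.003, 0.0]
contact_force: [0.6, 0.9, -0.6]
gripper_width: 42.6
grasp_force: 0.0
```

>>> carry_out([
  [0,0,0,0,0,0,-0.5],
  [0,0,0,0,0,0,-1],
  [0,0,0,0,0,0,-1],
  [0,0,0,0,0,0,-1],
])

```text
clock: 11.15
position: [430.9, -263.0, 29.3]
ee_rot: [0.992, -0.125, 0.003, 0.0]
contact_force: [-0.2, 1.6, 5.7]
gripper_width: 12.2
grasp_force: 58.9
```

```bash
python3 -c "
from h import *
go([430.7,-262.7,28],-104.4);print(read_state()['grasp_force'])"
```

```text
t 11.15 pos [ 430.9 -263.    29.3] yaw -104.35 turn [ 0.    -0.006  0.001] shift [-0.3 -0.3  1.3] w 12.2 F [-0.2  1.6  5.7] j [-0.23  0.46 -0.54  0.   -0.57  1.55]
58.8862253545085
```

>>> carry_out([
  [0,0,0,0,0,-30,-1],
  [0,0,0,0,0,-85,-1],
  [0,0,0,0,0,-140,-1],
  [0,0,0,0,0,-140,-1],
])

```text
clock: 11.65
position: [432.4, -263.6, 173.0]
ee_rot: [0.992, -0.125, 0.008, 0.001]
contact_force: [0.5, 0.3, -0.5]
gripper_width: 12.6
grasp_force: 58.7
```

```bash
python3 -c "
from h import *
go([420.0,-36.5,170],-104.4)"
```

```text
t 11.65 pos [ 432.4 -263.6  173. ] yaw -104.34 turn [ 0.001 -0.016  0.001] shift [ -68.3 -216.9    1.8] w 12.6 F [ 0.5  0.3 -0.5] j [-0.23  0.25 -0.39  0.   -0.91  1.55]
```

>>> carry_out([
  [0,-0.008,0,-15,-50,0,-1],
  [0,-0.008,0,-32,-105,0,-1],
  [0,-0.008,0,-50,-160,0,-1],
  [0,-0.008,0,-68,-215,0,-1],
  [0,-0.008,0,-68,-217,0,-1],
])

```text
clock: 12.28
position: [416.8, -32.7, 167.2]
ee_rot: [0.993, -0.122, -0.002, -0.0]
contact_force: [-0.6, -0.1, -1.3]
gripper_width: 12.6
grasp_force: 59.0
```

>>> carry_out([
  [0,0,0,0,0,0,-1],
  [0,0,0,0,0,0,-1],
])

```text
clock: 12.52
position: [417.4, -36.7, 167.6]
ee_rot: [0.992, -0.126, -0.002, 0.0]
contact_force: [0.1, 0.1, -1.0]
gripper_width: 12.0
grasp_force: 59.0
```

Run:
```python
from h import *
go([440.3,-41.6,128],-104.4)
im=get_image("wrist"); cv2.imwrite("pics/wrist5.png",cv2.resize(im["color"][:,180:460],None,fx=1.25,fy=1.25,interpolation=2))
import pickle; pickle.dump((im,read_state()),open("w5.pkl","wb"))
print(proj(im,[512,-60,116]))
```

```text
t 12.53 pos [417.4 -36.7 167.6] yaw -104.49 turn [ 0.001  0.004 -0.002] shift [23.5 -1.  39.5] w 12.0 F [ 0.1  0.1 -1. ] j [ 0.3   0.12 -0.58 -0.   -0.88  1.02]
[310.57108173  63.81594926]
```

View pics/wrist5.png

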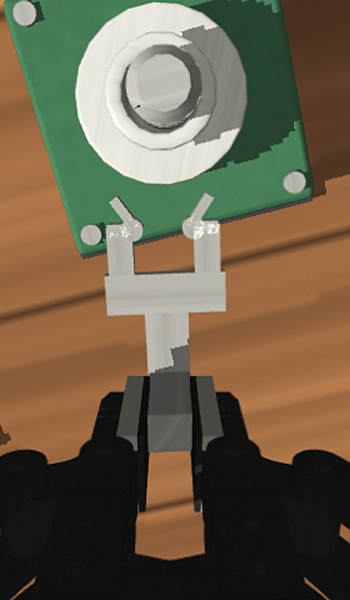

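The clip is held level, with tips mid-point at crop (161,197) and lug at (170,433). The spindle head is at (160,82), so the clip is turned by only about 0.05 rad. Working out the alignment.

Run:
```python
from h import *
import pickle; im,s=pickle.load(open("w5.pkl","rb"))
f=lambda x,y,z:px2plane(im,(x/1.25+180,y/1.25),z)
u=138.3
P=dict(tl=f(111,197,u+2),tr=f(211,197,u+2),bl=f(106,313,u+4),br=f(226,313,u+4),lipl=f(131,230,u+4),lipr=f(190,230,u+4),lug=f(170,433,u+34),head=f(160,82,116),hub=f(161,93,96))
Ri=R.from_quat(s["ee_rot"]).inv()
for k,v in P.items(): print(k,np.round(v,1),"tool",np.round(Ri.apply(v-s["position"]),1))
```

```text
tl [481.3 -36.  140.3] tool [ 61.7 -16.7  27.1]
tr [473.8 -65.1 140.3] tool [61.7 13.3 27.1]
bl [447.  -24.5 142.3] tool [ 25.6 -19.3  25.3]
br [437.5 -61.4 142.3] tool [25.6 18.8 25.3]
lipl [470.5 -39.3 142.3] tool [ 52.  -10.8  25.2]
lipr [466.  -56.6 142.3] tool [52.   7.1 25.2]
lug [417.6 -37.8 172.3] tool [ 0.4  1.  -4.6]
head [511.6 -58.8 116. ] tool [96.8 -2.3 51.3]
hub [510.2 -58.5  96. ] tool [95.5 -2.3 71.3]
```

>>> carry_out([
  [0,0,0,12,0,0,-1],
  [0,0,0,21.5,0,10,-1],
  [0,0,0,21.5,0,25,-1],
  [0,0,0,21.5,0,38,-1],
  [0,0,0,21.5,0,40,-1],
])

```text
clock: 13.2
position: [437.9, -41.4, 126.7]
ee_rot: [0.992, -0.125, -0.003, 0.0]
contact_force: [0.5, -0.2, -0.2]
gripper_width: 12.3
grasp_force: 59.0
```

>>> carry_out([
  [0,0,0,0,0,0,-1],
  [0,0,0,0,0,0,-1],
])

```text
clock: 13.45
position: [438.9, -40.8, 128.5]
ee_rot: [0.992, -0.125, -0.001, -0.0]
contact_force: [-0.1, -0.1, -0.2]
gripper_width: 12.5
grasp_force: 59.0
```

Run:
```python
from h import *
go([440.3,-41.6,126.3],-104.4)
im=get_image("scene"); p=proj(im,[490,-55,105]).astype(int); print(p)
cv2.imwrite("pics/s6.png",cv2.resize(im["color"][p[1]-35:p[1]+35,p[0]-45:p[0]+45],None,fx=8,fy=8,interpolation=2))
```

```text
t 13.45 pos [438.9 -40.8 128.5] yaw -104.36 turn [-0.001  0.002  0.001] shift [1.5 0.4 2.2] w 12.5 F [-0.1 -0.1 -0.2] j [ 0.28  0.21 -0.59 -0.   -0.78  1.04]
[273 232]
```

View pics/s6.png

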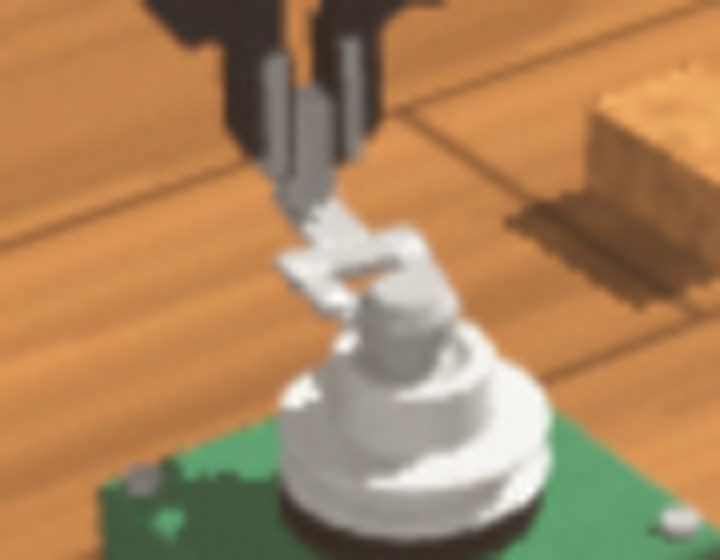

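The pulley is seated, and the clip hovers just behind the head above the hub face. Lowering it gently to touch.

>>> carry_out([
  [0,0,0,0,0,1.5,-1],
  [0,0,0,0,0,2,-1],
  [0,0,0,0,0,2,-1],
])

```text
clock: 13.88
position: [438.5, -40.9, 126.1]
ee_rot: [0.992, -0.125, -0.001, -0.0]
contact_force: [0.2, -0.2, -1.3]
gripper_width: 12.5
grasp_force: 59.0
```

>>> carry_out([
  [0,0,0,0,0,0.5,-1],
  [0,0,0,0,0,0.8,-1],
  [0,0,0,0,0,0.8,-1],
])

```text
clock: 14.25
position: [438.7, -40.9, 125.4]
ee_rot: [0.992, -0.125, -0.001, -0.0]
contact_force: [0.1, 1.0, 1.0]
gripper_width: 12.2
grasp_force: 59.2
```

>>> carry_out([
  [0,0,0,0,0,-0.6,-1],
  [0,0,0,5,-0.2,-0.6,-1],
  [0,0,0,9,-0.4,-0.6,-1],
  [0,0,0,13,-0.6,-0.6,-1],
  [0,0,0,13,-0.6,-0.6,-1],
])

```text
clock: 14.88
position: [451.6, -43.6, 125.7]
ee_rot: [0.992, -0.125, -0.001, -0.0]
contact_force: [-0.2, -0.2, -0.3]
gripper_width: 12.1
grasp_force: 59.1
```

>>> carry_out([
  [0,0,0,2,-0.1,0,-1],
  [0,0,0,4,-0.2,0,-1],
  [0,0,0,6,-0.3,0,-1],
  [0,0,0,6,-0.3,0,-1],
])

```text
clock: 15.38
position: [456.5, -44.9, 125.7]
ee_rot: [0.992, -0.125, -0.002, -0.0]
contact_force: [-4.9, 1.0, 2.0]
gripper_width: 12.4
grasp_force: 59.4
```

>>> carry_out([
  [0,0,0,1.5,-0.1,0,-1],
  [0,0,0,3,-0.1,0,-1],
  [0,0,0,3,-0.1,0,-1],
])

```text
clock: 15.75
position: [459.1, -45.6, 125.6]
ee_rot: [0.992, -0.125, -0.003, 0.0]
contact_force: [-5.9, 1.0, 2.7]
gripper_width: 12.1
grasp_force: 59.5
```

>>> carry_out([
  [0,0,0,1.5,-0.1,0,-1],
  [0,0,0,3,-0.1,0,-1],
  [0,0,0,3,-0.1,0,-1],
])

```text
clock: 16.12
position: [461.3, -46.3, 125.5]
ee_rot: [0.992, -0.125, -0.003, 0.0]
contact_force: [-7.4, 1.8, 4.2]
gripper_width: 12.4
grasp_force: 59.7
```

>>> carry_out([
  [0,0,0,1,-0.05,0,-1],
  [0,0,0,2,-0.1,0,-1],
  [0,0,0,2,-0.1,0,-1],
])

```text
clock: 16.5
position: [462.8, -46.7, 125.5]
ee_rot: [0.992, -0.125, -0.004, 0.0]
contact_force: [-8.5, 2.5, 5.5]
gripper_width: 12.6
grasp_force: 59.8
```

>>> carry_out([
  [0,0,0,1,-0.05,-0.4,-1],
  [0,0,0,2,-0.1,-0.6,-1],
  [0,0,0,2,-0.1,-0.6,-1],
])

```text
clock: 16.88
position: [464.1, -47.3, 125.8]
ee_rot: [0.992, -0.126, -0.005, 0.0]
contact_force: [-8.3, 1.7, 4.1]
gripper_width: 12.3
grasp_force: 59.7
```

>>> carry_out([
  [0,0,0,1,-0.05,0,-1],
  [0,0,0,2,-0.1,0,-1],
  [0,0,0,2,-0.1,0,-1],
])

```text
clock: 17.25
position: [466.1, -47.8, 125.7]
ee_rot: [0.992, -0.125, -0.005, 0.001]
contact_force: [-8.3, 0.9, 3.8]
gripper_width: 12.1
grasp_force: 59.7
```

>>> carry_out([
  [0,0,0,1,-0.05,0,-1],
  [0,0,0,2,-0.1,0,-1],
  [0,0,0,2,-0.1,0,-1],
])

```text
clock: 17.62
position: [467.6, -48.2, 125.7]
ee_rot: [0.992, -0.126, -0.005, 0.001]
contact_force: [-10.3, 1.7, 6.5]
gripper_width: 12.3
grasp_force: 59.8
```

>>> carry_out([
  [0,0,0,1,-0.05,-0.3,-1],
  [0,0,0,2,-0.1,-0.5,-1],
  [0,0,0,2,-0.1,-0.5,-1],
])

```text
clock: 18.0
position: [468.9, -48.7, 125.9]
ee_rot: [0.992, -0.126, -0.006, 0.001]
contact_force: [-10.4, 1.1, 6.1]
gripper_width: 12.2
grasp_force: 59.7
```

>>> carry_out([
  [0,0,0,1,-0.05,-0.1,-1],
  [0,0,0,2,-0.1,-0.2,-1],
  [0,0,0,2,-0.1,-0.2,-1],
])

```text
clock: 18.38
position: [470.3, -49.1, 125.9]
ee_rot: [0.992, -0.126, -0.007, 0.001]
contact_force: [-10.8, 2.3, 6.5]
gripper_width: 12.1
grasp_force: 59.8
```

>>> carry_out([
  [0,0,0,1,-0.05,-0.1,-1],
  [0,0,0,2,-0.1,-0.2,-1],
  [0,0,0,2,-0.1,-0.2,-1],
])

```text
clock: 18.75
position: [471.7, -49.5, 126.0]
ee_rot: [0.992, -0.126, -0.007, 0.001]
contact_force: [-11.7, 1.7, 6.3]
gripper_width: 12.6
grasp_force: 59.9
```

>>> carry_out([
  [0,0,0,1,-0.05,-0.2,-1],
  [0,0,0,2,-0.1,-0.4,-1],
  [0,0,0,2,-0.1,-0.4,-1],
])

```text
clock: 19.12
position: [476.1, -49.7, 126.7]
ee_rot: [0.992, -0.125, -0.004, 0.001]
contact_force: [-8.1, -0.3, 1.5]
gripper_width: 12.4
grasp_force: 59.2
```

>>> carry_out([
  [0,0,0,1,-0.05,-0.1,-1],
  [0,0,0,2,-0.1,-0.2,-1],
  [0,0,0,2,-0.1,-0.2,-1],
])

```text
clock: 19.5
position: [477.3, -50.2, 126.6]
ee_rot: [0.992, -0.126, -0.005, 0.001]
contact_force: [-8.2, 0.9, 1.6]
gripper_width: 12.3
grasp_force: 59.4
```

Run:
```python
from h import *
go([440.3,-41.6,126.3],-104.4)
im=get_image("wrist"); cv2.imwrite("pics/wrist7.png",cv2.resize(im["color"][:360,200:430],None,fx=1.6,fy=1.6,interpolation=2))
```

```text
t 19.5 pos [477.3 -50.2 126.6] yaw -104.44 turn [ 0.003  0.011 -0.001] shift [-38.    0.9   0.7] w 12.3 F [-8.2  0.9  1.6] j [ 0.23  0.27 -0.49 -0.   -0.81  1.09]
```

View pics/wrist7.png

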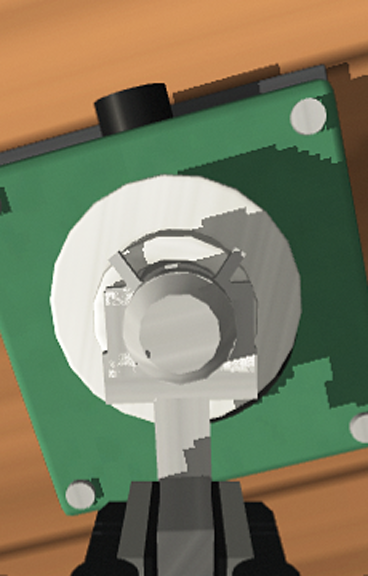

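The clip has snapped in: its arms surround the head around (178,330), and the force has dropped. One more small push confirms it's home, then I ease back to the rest position.

>>> carry_out([
  [0,0,0,1,0,0,-1],
  [0,0,0,2,0,0,-1],
  [0,0,0,3,0,0,-1],
  [0,0,0,3,0,0,-1],
])

```text
clock: 20.05
position: [479.5, -51.0, 126.6]
ee_rot: [0.992, -0.126, -0.006, 0.001]
contact_force: [-9.7, 1.0, 4.6]
gripper_width: 12.1
grasp_force: 59.6
```

>>> carry_out([
  [0,0,0,-3,0.1,0,-1],
  [0,0,0,-6,0.2,0,-1],
  [0,0,0,-9,0.3,0,-1],
  [0,0,0,-11,0.4,0,-1],
  [0,0,0,-11,0.4,0,-1],
])

```text
clock: 20.68
position: [471.8, -48.2, 127.1]
ee_rot: [0.992, -0.125, -0.003, 0.0]
contact_force: [-4.4, 0.4, -4.5]
gripper_width: 12.4
grasp_force: 58.6
```

>>> carry_out([
  [0,0,0,-2,0.1,0.5,-1],
  [0,0,0,-4,0.2,0.8,-1],
  [0,0,0,-6,0.3,0.8,-1],
  [0,0,0,-6,0.3,0.8,-1],
])

```text
clock: 21.18
position: [467.4, -46.8, 127.2]
ee_rot: [0.992, -0.125, -0.001, -0.0]
contact_force: [-1.5, -1.6, -5.7]
gripper_width: 12.1
grasp_force: 58.5
```

>>> carry_out([
  [0,0,0,-1,0,0.8,-1],
  [0,0,0,-1,0,1.2,-1],
  [0,0,0,-1,0,1.2,-1],
])

```text
clock: 21.55
position: [466.8, -46.5, 126.5]
ee_rot: [0.992, -0.125, -0.0, -0.0]
contact_force: [-0.6, -1.1, -1.5]
gripper_width: 12.6
grasp_force: 59.0
```

>>> carry_out([
  [0,0,0,0,0,0,-0.7],
  [0,0,0,0,0,0,-0.4],
  [0,0,0,0,0,0,0],
  [0,0,0,0,0,0,0],
])

```text
clock: 22.05
position: [466.4, -46.4, 126.2]
ee_rot: [0.992, -0.125, -0.001, -0.0]
contact_force: [0.4, 0.9, 0.8]
gripper_width: 42.5
grasp_force: 0.0
```

>>> carry_out([
  [0,0,0,0,0,-20,0],
  [0,0,0,0,0,-60,0],
  [0,0,0,-20,0,-100,0],
  [0,0,0,-40,0,-100,0],
  [0,0,0,-40,0,-100,0],
])

```text
clock: 22.68
position: [426.8, -36.6, 226.7]
ee_rot: [0.992, -0.125, -0.001, -0.001]
contact_force: [1.1, -0.5, -0.0]
gripper_width: 42.8
grasp_force: 0.0
```

Run:
```python
from h import *
go([440,-42,126],-104.4)
a=get_image("wrist"); b=get_image("scene"); p=proj(b,[490,-55,105]).astype(int)
for n,z in((0,116),(1,96)): print(proj(a,[512,-60,z]))
A=cv2.resize(a["color"][:300,190:440],(400,480),interpolation=2)
B=cv2.resize(b["color"][p[1]-48:p[1]+48,p[0]-40:p[0]+40],(400,480),interpolation=2)
cv2.imwrite("pics/f8.png",np.hstack([A,B]))
```

```text
t 22.68 pos [426.8 -36.6 226.7] yaw -104.32 turn [-0.001  0.002  0.001] shift [ 14.3   2.1 100.6] w 42.8 F [ 1.1 -0.5 -0. ] j [ 0.3   0.06 -0.47 -0.   -1.04  1.03]
[316.93250036  95.48838477]
[316.86119715  97.37543197]
```

View pics/f8.png

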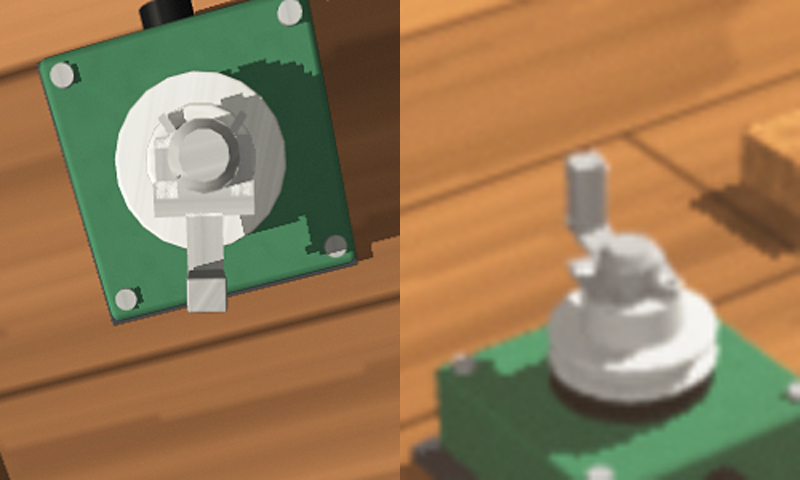

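Run:
```python
from h import *
a=get_image("wrist"); h=np.array([.969,-.248,0])
f=lambda x,y,z:px2plane(a,(x/1.6+190,y/1.6),z)
c=f(204,152,116)
for n,q in dict(lug=f(206,294,130),back=f(204,215,101),tips=f(204,113,101),hub=f(200,159,80)).items(): print(n,np.round(q,1),"along",round((q-c)@h,1))
print(c)
```

```text
lug [467.1 -49.6 130. ] along -47.3
back [491.9 -55.3 101. ] along -21.8
tips [526.9 -64.2 101. ] along 14.3
hub [512.7 -59.1  80. ] along -0.7
[513.04782135 -60.62579926 116.        ]
```

The lug measures 47.3 mm behind the axis (48 expected when home). The clip is level and the spindle is back upright, so I'm handing in.

```bash
python3 -c "
from bench import *
print(job_done())"
```

```text
the job is handed in; nothing more can be done
None
```

The pulley is down on the shoulder, the clip is home in the groove by camera measurement, the arm is clear, and the job was handed in at about 23 s; no verdict came back.

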